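# Set bench tweezers to the index gap and hold

### The arm

A 6-joint arm with a two-finger parallel gripper is mounted at the origin on a cart in front of the work surface, level with it; the furniture and walls round the work are solid. World frame = base frame: x ahead of the robot, y to its left, z up, the work surface at z = 0. Lengths are in m, angles in rad, forces in N, time in s.
With the tool pointing down it reaches from about 0.325 to 0.925 m from the base axis. Payload 3.1 kg.
Tool frame: the origin (TCP) lies at the centre of the arm's flange, where the gripper is bolted on; the fingertips stand 173 mm ahead of it and the grasp point (between the pads) lies 155 mm ahead of it; z points along the fingers, y is the direction in which the jaws open and shut (so a half turn about z gives the same grasp; the last joint's range is limited). The gripper opens to 85 mm and grips with 20 to 120 N. Pads are 22 mm wide; open, the fingers measure 114 mm over their backs; the gripper's body (76 mm by 85 mm) begins 54 mm behind the grasp point. The pads swing forward as they close: fully open they stand 13 mm farther back than shut.
Start: joints at [-1.271, 0.217, 1.613, -0, 1.311, -0.112], TCP at [0.25, -0.573, 0.405] pointing down, gripper open.
Joint ranges: [-2.75, 2.75], [-0.78, 2.1], [0.31, 2.55], [-1.13, 4.27], [0.13, 2.63], [-2.58, 2.58]. Speed limits (rad/s): [2.79, 2.79, 3.14, 3.14, 3.14, 3.14].

### API

Orientations are given as a rotation vector (axis times angle).
In Python, from plant import ctrl gives the robot as it stands. The module is installed in compiled form; this text tells all that it offers.
- The arm moves only by the tool apply_moves, never from a script. Its arguments are lists of equal length, an entry for each row: "slide": the shift along the tool's x, y, z in m, a list of three; "delta_rot": the turn, a rotation vector about the tool's x, y, z in degrees, a list of three; "fingers": the gripper's target within -1 to 1 (fully open at 1, half-way at 0, shut at -1). In form: {"slide": [[dx, dy, dz], ...], "delta_rot": [[wx, wy, wz], ...], "fingers": [fingers, ...]}. A call has 1 to 12 rows; each row shifts and turns the commanded pose from where the row before left it, along the tool's axes as they then stand; what a row does not reach is not made up. A row lasts 1/10 s, in which the tool goes at most 50 mm and 8.59 degrees, less where a joint would pass 70% of its speed; a pose out of reach is approached as far as the arm can. A call with a gripper value outside its range is refused whole. The fingers move at their own pace and stop on an object; the grip force is fixed at half the most. Time passes only in rows, so rows that do not move let the fingers close. It gives the time, the measured TCP pose, the force and the opening at its end, in the units of the state.
- ctrl.get_obs(): the state, without advancing time (a new reading comes with each control period).
- ctrl.snapshot(name): name is "scene" or "top"; returns a dict with "image" (420x560x3 uint8, red, green, blue), "range_z" (420x560 float32, m along the optical axis (not along the pixel's ray), 0 where there is no reading), "fov_y" (degrees; the focal length in pixels is half the picture's height over the tangent of half this angle, whatever the lens; pixels are square), "cx", "cy" (the principal point, pixels), "origin" and "orientation" of the camera in the world. Camera axes: x right, y down, z forward; pixel columns grow to the right and rows downward; lengths in m; the calibration is good to about 2 mm. A picture is of the moment at which its call begins.
- ctrl.job_done(): hands the job in, once; it reports no verdict.
The state is a dict: "t": time; "q": joint angles; "dq": joint speeds; "tau": joint torques, N m; "tcp_pos": TCP position; "ee_rot": TCP orientation; "contact_force": force on the tool from outside, world axes, zero at the start; "torque": the same for the moment, N m; "grip_width": finger opening in m.
Only numpy, scipy, OpenCV 4.12 (cv2) and the standard library are available. Lean on these libraries where they do the work, as an engineer would, in place of code of your own. Each camera call takes 0.05 s, during which the arm holds its last target.

### The job

The sprung tweezers on the bench stand are kept open by a block between their arms: press the stand's lever pad down until the catch holds the lever and the block stays lifted out, then let go of the pad. Then squeeze the two ribbed finger pads of the tweezers until each tip stands directly over its index blade, and finish while still holding that gap steady, without letting go. Do not shift the index blades, and leave the loose things around the stand where they are.

Things in the scene. Friction and masses are not known exactly. Their poses are not given: they have to be found in the camera images.
- stand: tweezer stand, fixed; dark steel base plate 290x100x12 mm, origin at the centre of its underside on the worktop. Its x axis runs along the middle line from the tweezer tips (-x end) to the lever's press pad (+x end), y to the left arm, z up; it may be turned up to 0.5 rad. All stand offsets are in this frame. Highest point 86 mm at the start.
- pad_top (a point): centre of the top of the round black press pad (28 mm across, 11 tall) on the lever's +x end, at stand x = +98 mm, y = 0, 86 mm above the worktop at the start; caught, it is 12 mm lower; press it down about 14 mm. Press straight down on its middle with closed fingers. The catch housing (68 mm tall) begins 28 mm further +x, its sloped nose (70 mm) 16 mm further.
- lever (a joint): rocking lever, rad: 0 at rest, grows as the pad is pressed, hard stop 0.32. Pivot at stand x = +50, z = 72 mm. Sprung; takes up to 15 N at the pad. It eases half-way; the catch snaps over by 0.29. Let go, a caught lever rests at about 0.25, else it springs back to 0. A black block under its other end (stand x = -20 mm) blocks the arms; caught, it is lifted 18 mm, clear of them, its top then 95 mm above the worktop.
- tweezer_left (a joint): left (+y) arm, rad: 0 sprung open, grows as it is squeezed inward, stop 0.15; arms independent. Upright hinge at stand x = +40, y = +8 mm; arm 12 mm high, middle 50 mm above the worktop. Its tip is 149 mm from the hinge, at |y| = 8 + 149*sin(0.107 - value) mm, 24 when open. Spring force at the finger pad 2 N at first, about 5 N at 0.1 rad.
- grip_left (a point): ribbed finger pad 28x4x14 mm outside the left arm, 100 mm from its hinge: stand x = -59 mm, 50 mm above the worktop; this point is its centre. Outer face looks to +y, at |y| = 13.5 + 100*sin(0.107 - joint) mm; 48 mm over both outer faces when open. Squeeze both from above, fingers closing along stand y, centred on the middle line. 1 mm less finger opening closes the tip gap 1.5 mm.
- tip_left (a point): end of the left arm: slim steel tip 3 mm wide, 6 mm high, 50 mm above the worktop.
- mark_left (a point): top middle of the left index blade, below where the tip is to stand: blade 6 mm wide, 32 long along stand x, top 43 mm above the worktop (4 mm under the tips), reaching 30 mm to -x of this point; at stand x = -110 mm, y = +7 to +14 mm. Axes as the stand. Both blades are equally far from the middle line, differently in each run.
- tweezer_right (a joint): right (-y) arm, rad: 0 sprung open, grows as it is squeezed inward, stop 0.15; arms independent. Upright hinge at stand x = +40, y = -8 mm; arm 12 mm high, middle 50 mm above the worktop. Its tip is 149 mm from the hinge, at |y| = 8 + 149*sin(0.107 - value) mm, 24 when open. Spring force at the finger pad 2 N at first, about 5 N at 0.1 rad.
- grip_right (a point): ribbed finger pad 28x4x14 mm outside the right arm, 100 mm from its hinge: stand x = -59 mm, 50 mm above the worktop; this point is its centre. Outer face looks to -y, at |y| = 13.5 + 100*sin(0.107 - joint) mm; 48 mm over both outer faces when open. Squeeze both from above, fingers closing along stand y, centred on the middle line. 1 mm less finger opening closes the tip gap 1.5 mm.
- tip_right (a point): end of the right arm: slim steel tip 3 mm wide, 6 mm high, 50 mm above the worktop.
- mark_right (a point): top middle of the right index blade, below where the tip is to stand: blade 6 mm wide, 32 long along stand x, top 43 mm above the worktop (4 mm under the tips), reaching 30 mm to -x of this point; at stand x = -110 mm, y = -7 to -14 mm. Axes as the stand. Both blades are equally far from the middle line, differently in each run.
- index_left (a joint): position of the left index blade on its screw, m: 0 to 0.007; the blade is 7 mm + this from the middle line. Set before the start; not to be moved.
- vial_0: glass vial with a blue cap, 23 mm across, 51 tall; bystander near the stand, origin at the centre of its underside. Leave alone.
- dye_bottle: white bottle with a red cap, 34 mm across, 67 tall; bystander near the stand, origin at the centre of its underside. Leave alone.
- dish_2: closed petri dish, 60 mm across, 14 high; bystander near the stand, origin at the centre of its underside. Leave alone.
- forceps: loose steel forceps, 18x128x9 mm, lying on their side; bystander near the stand, origin at the centre of its underside. Leave alone.

How it is judged:
By the outcome, as a careful person would: the job done as asked, in the order asked, and still so for the second after the job is handed in, while the arm keeps its last pose, push and grip.
It also fails if it takes over 42 s, if anything falls off the work surface, if the arm or the gripper's body presses on something with over 40 N, if the wrist force passes 120 N, or if a joint passes its speed limit or range.

## Working session

There is one attempt and no reset: what is moved stays moved. The work goes in short steps, Python scripts to look and compute and a tool call to move; the robot and the scene stay as the last step left them, time stands still between calls to the robot, and variables do not carry over. Pictures are saved under pics/ and viewed, and the job is handed in when it is done.

Besides the shell and the picture viewer there is one more tool, called after ">>>" in YAML: its name, and indented under it one key for each argument. apply_moves: Moves the arm, as the interface text tells. Its arguments: {"type":"object","properties":{"slide":{"type":"array","items":{"type":"array","items":{"type":"number"}}},"delta_rot":{"type":"array","items":{"type":"array","items":{"type":"number"}}},"fingers":{"type":"array","items":{"type":"number"}}},"required":["slide","delta_rot","fingers"]}

```bash
mkdir -p pics
cat > h.py <<'E'
import numpy as np, cv2
from plant import ctrl
from scipy.spatial.transform import Rotation as R
def snap(n,f):
    s=ctrl.snapshot(n); cv2.imwrite('pics/'+f,s['image'][:,:,::-1]); return s
def cam(s):
    o=np.array(s['orientation'],float)
    M=o if o.shape==(3,3) else (R.from_rotvec(o).as_matrix() if o.size==3 else R.from_quat(o).as_matrix())
    f=210/np.tan(np.radians(s['fov_y'])/2); return M,np.array(s['origin']),f
def ray(s,u,v,z):
    M,o,f=cam(s); d=M@np.array([(u-s['cx'])/f,(v-s['cy'])/f,1]); return o+d*(z-o[2])/d[2]
def pts(s):
    M,o,f=cam(s); v,u=np.mgrid[0:420,0:560]; Z=s['range_z']
    P=np.stack([(u-s['cx'])/f*Z,(v-s['cy'])/f*Z,Z],-1)@M.T+o; P[Z==0]=np.nan; return P
def proj(s,p):
    M,o,f=cam(s); c=M.T@(np.array(p)-o); return c[0]/c[2]*f+s['cx'],c[1]/c[2]*f+s['cy']
E
python3 - <<'E'
from h import *
for n in('scene','top'):
    s=snap(n,n+'0.png'); print(n,s['fov_y'],s['cx'],s['cy'],s['origin'],s['orientation'])
print(ctrl.get_obs())
E
```

```text
scene 44.937028381280584 263.6982856929707 215.4283713484842 [-0.16669902 -0.50723693  0.60262053] [-1.91096075  1.03894119 -0.5594302 ]
top 57.40311717766857 282.76241669638534 204.61126827851314 [ 0.43300216 -0.019837    0.91871924] [-2.13585274  2.15236917 -0.1052864 ]
{'t': 0.1, 'q': array([-1.27118925e+00,  2.17702018e-01,  1.61477508e+00,  1.64917479e-05,
        1.31129569e+00, -1.12256485e-01]), 'dq': array([-1.56193661e-03, -4.80591483e-03, -3.69468810e-03,  8.59657091e-04,
        2.15719874e-03,  1.75356484e-06]), 'tau': array([ 5.58901702e-04, -3.98074865e+01, -3.04968667e+01, -7.89882847e-05,
        4.18776559e-03, -9.07475311e-06]), 'tcp_pos': array([ 0.25008287, -0.57239773,  0.40348325]), 'ee_rot': array([-3.07308874e+00, -6.41940130e-01,  2.95201091e-04]), 'contact_force': array([-0.01779258,  0.30192279,  0.1365987 ]), 'torque': array([ 0.02027091, -0.03600405, -0.01947039]), 'grip_width': 0.08514902352400819}
```

View pics/scene0.png

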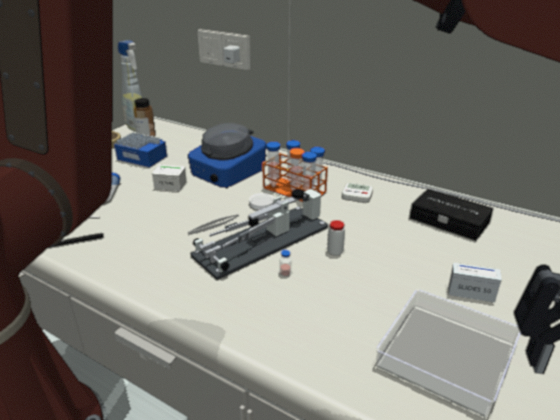

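View pics/top0.png

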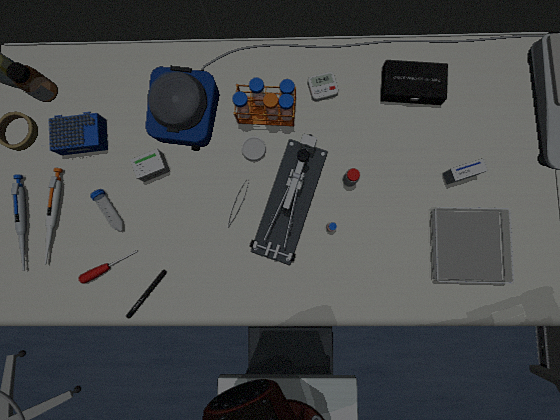

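The top view shows the stand from about (308,137) at the catch end to (273,260) at the tips, with the black pad at about (302,155). I'll zoom in and fit the plate.

Run:
```python
from h import *
s=ctrl.snapshot('top'); im=s['image']
c=im[120:275,215:365,::-1]
cv2.imwrite('pics/topz.png',cv2.resize(np.clip(c*1.6,0,255).astype(np.uint8),None,fx=3.8,fy=3.8,interpolation=cv2.INTER_CUBIC))
P=pts(s)
# plate: heights 5..20mm & dark
g=im.max(2); H=P[...,2]
m=np.zeros(g.shape,np.uint8); m[120:275,215:365]=1
dark=((g<85)&(m>0)).astype(np.uint8)
dark=cv2.morphologyEx(dark,cv2.MORPH_CLOSE,np.ones((7,7)))
n,l,st,ce=cv2.connectedComponentsWithStats(dark); i=1+np.argmax(st[1:,4]); print(st[i],ce[i])
cs,_=cv2.findContours((l==i).astype(np.uint8),0,1); c=max(cs,key=cv2.contourArea)
q=np.array([ray(s,u,v,.012)[:2] for u,v in c[:,0]],np.float32)
r=cv2.minAreaRect(q); print(r)
vals=H[120:275,215:365]; print(np.nanpercentile(vals,[1,10,50,90,99]), np.nanmedian(H[(l==i)]))
s=snap('scene','scene1.png'); cv2.imwrite('pics/scz.png',cv2.resize(s['image'][170:285,180:350,::-1],None,fx=4.6,fy=4.6,interpolation=cv2.INTER_CUBIC))
```

```text
[ 236  120   92  146 5809] [286.36340162 193.32983302]
((0.5881046056747437, -0.006718680262565613), (0.3650009036064148, 0.21168172359466553), 6.2667555809021)
[-0.00506347 -0.00324127 -0.00072084  0.01270301  0.07491302] 0.010673890788485185
```

View pics/topz.png

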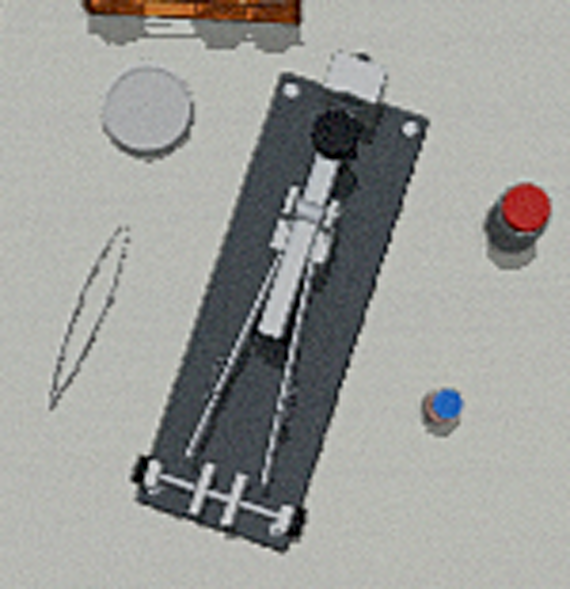

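View pics/scz.png

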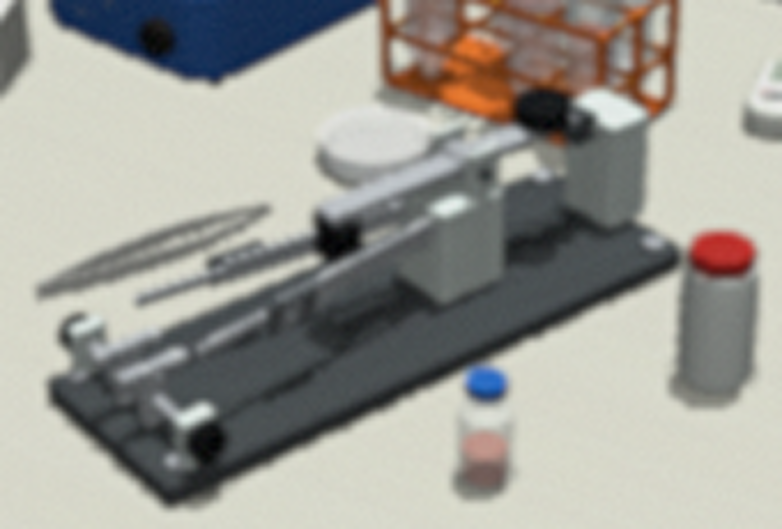

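Run:
```python
from h import *
s=ctrl.snapshot('top'); im=s['image'].astype(int)
g=im.max(2)
def px(x,y): return (x+.5)/3.8+215-.5,(y+.5)/3.8+120-.5
for n,q in dict(TL=(283,72),TR=(429,122),BL=(137,497),BR=(289,551)).items(): print(n,ray(s,*px(*q),.012).round(4))
m=np.zeros(g.shape,np.uint8); m[137:268,248:330]=((g<75)&(im.max(2)-im.min(2)<25))[137:268,248:330]
m=cv2.morphologyEx(m,cv2.MORPH_OPEN,np.ones((3,3)))
m=cv2.morphologyEx(m,cv2.MORPH_CLOSE,np.ones((5,5)))
n,l,st,ce=cv2.connectedComponentsWithStats(m); i=1+np.argmax(st[1:,4]); print(st[i])
cs,_=cv2.findContours((l==i).astype(np.uint8),0,1); c=max(cs,key=cv2.contourArea)
q=np.array([ray(s,u,v,.012)[:2] for u,v in c[:,0]],np.float32)
print(cv2.minAreaRect(q))
cv2.imwrite('pics/m.png',cv2.resize(m[120:275,215:365]*255,None,fx=3,fy=3))
for n,q,z in(('pad',(334,135),.086),): print(n,ray(s,*px(*q),z))
```

```text
TL [ 0.709  -0.0121  0.012 ]
TR [ 0.6749 -0.1047  0.012 ]
BL [0.4392 0.0805 0.012 ]
BR [ 0.4056 -0.0133  0.012 ]
[ 250  139   76  126 4470]
((0.5569956302642822, -0.011247962713241577), (0.11097493767738342, 0.2889517545700073), 70.86934661865234)
pad [ 0.6481377 -0.0422232  0.086    ]
```

View pics/m.png

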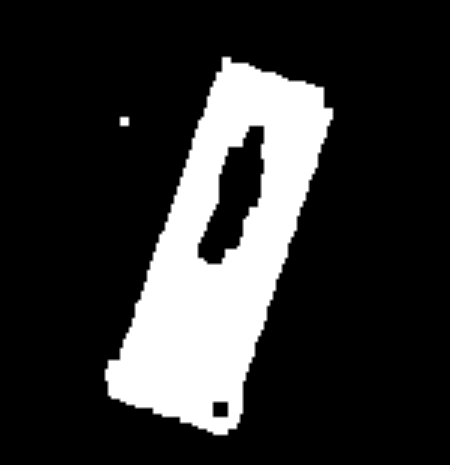

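Run:
```python
from h import *
ims=[]
for k in range(4):
    s=ctrl.snapshot('top'); ims.append(s['image'].astype(float))
im=np.mean(ims,0); g=im.mean(2)
np.save('avg.npy',im)
def edge(line,rev=False):
    # first crossing from bright to dark, coordinate
    th=78
    return th
L=[];Rr=[]
for v in range(150,232):
    cxl=np.interp(v,[139,251],[289.5,250.7]); cxr=np.interp(v,[152,264],[327.5,290.7])
    for c,o,sg in((cxl,L,1),(cxr,Rr,-1)):
        us=np.arange(int(c)-5,int(c)+7); p=g[v,us]; th=(p.max()+p.min())/2
        d=(p<th)
        k=np.where(np.diff(d.astype(int))!=0)[0]
        if len(k)!=1: continue
        k=k[0]; o.append((us[k]+(p[k]-th)/(p[k]-p[k+1]),v))
res=[]
for o in(L,Rr):
    W=np.array([ray(s,u,v,.012)[:2] for u,v in o])
    # robust line fit
    vx,vy,x,y=cv2.fitLine(W.astype(np.float32),cv2.DIST_HUBER,0,.001,.001).ravel()
    if vx<0: vx,vy=-vx,-vy
    d=(W-[x,y])@np.array([-vy,vx]); print(len(o),np.arctan2(vy,vx),x,y,np.std(d)); res.append((vx,vy,x,y))
a=np.mean([np.arctan2(r[1],r[0]) for r in res]); n=np.array([-np.sin(a),np.cos(a)]); e=np.array([np.cos(a),np.sin(a)])
# offsets at middle s
C=np.array([.5572,-.0124]); offs=[]
for vx,vy,x,y in res:
    t=((C-[x,y])@e)/(np.array([vx,vy])@e); offs.append((np.array([x,y])+t*np.array([vx,vy])-C)@n)
print('yaw',a,'offs',offs,'mid',np.mean(offs),'C on axis',C+n*np.mean(offs))
c=cv2.cvtColor(np.clip(im[:,:,::-1]*1.7,0,255).astype(np.uint8)[135:165,285:325],1) if 0 else np.clip(im[:,:,::-1]*1.7,0,255).astype(np.uint8)
cv2.imwrite('pics/blades.png',cv2.resize(c[215:270,242:305],None,fx=11,fy=11,interpolation=cv2.INTER_CUBIC))
cv2.imwrite('pics/padz.png',cv2.resize(c[128:178,280:332],None,fx=11,fy=11,interpolation=cv2.INTER_CUBIC))
```

```text
82 -0.33125353 0.5818987 0.0329663 0.00037172484758209986
78 -0.33136624 0.5611461 -0.06553967 0.0008609983553154964
yaw -0.33130988 offs [np.float64(0.05093270222234172), np.float64(-0.048965009107303496)] mid 0.0009838465575191108 C on axis [ 0.55752003 -0.01146966]
```

View pics/blades.png

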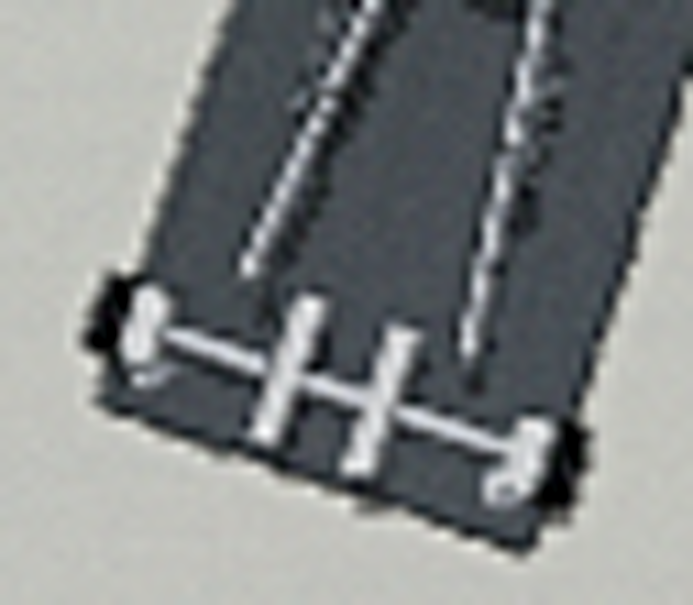

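View pics/padz.png

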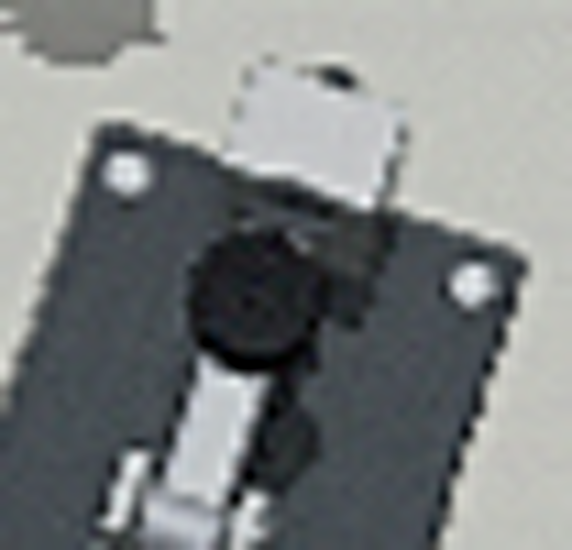

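```bash
cat >> h.py <<'E'
YAW=-.3313; C=np.array([.5575,-.0115])
def setC(c): 
    global C; C=np.array(c)
def tostand(p):
    d=np.array(p)[:2]-C; c,s_=np.cos(YAW),np.sin(YAW); return np.array([c*d[0]+s_*d[1],-s_*d[0]+c*d[1]])
def toworld(x,y): 
    c,s_=np.cos(YAW),np.sin(YAW); return C+np.array([c*x-s_*y,s_*x+c*y])
E
python3 - <<'E'
from h import *
s=ctrl.snapshot('top')
def b(x,y,u0,v0,z): 
    return tostand(ray(s,(x+.5)/11-.5+u0,(y+.5)/11-.5+v0,z)).round(4)
print('pad',b(256,300,280,128,.086))
print('screwL,R',b(127,172,280,128,.013),b(472,284,280,128,.013))
print('housing far corners',b(262,62,280,128,.068),b(405,125,280,128,.068))
for n,q in dict(tipL=(249,274),tipR=(468,355)).items(): print(n,b(*q,242,215,.053))
for n,q in dict(bL1=(312,293),bL2=(265,445),bR1=(405,327),bR2=(357,477)).items(): print(n,b(*q,242,215,.043))
for n,q in dict(kL=(147,325),kR=(528,455)).items(): print(n,b(*q,242,215,.045))
E
```

```text
pad [0.0966 0.0001]
screwL,R [0.1338 0.0404] [ 0.1334 -0.0396]
housing far corners [0.1497 0.0158] [ 0.1462 -0.0165]
tipL [-0.1077  0.0233]
tipR [-0.109  -0.0245]
bL1 [-0.1072  0.0105]
bL2 [-0.1398  0.0096]
bR1 [-0.1076 -0.01  ]
bR2 [-0.1399 -0.0105]
kL [-0.1243  0.0406]
kR [-0.1244 -0.0424]
```

```bash
cat >> h.py <<'E'
def goal(x,y,tipz,tiplen=.173):
    """print yaw turn about tool z (deg) and slide in the turned tool frame to put tool over stand (x,y), tips at tipz"""
    o=ctrl.get_obs(); T=R.from_rotvec(o['ee_rot']).as_matrix(); p=o['tcp_pos']
    best=None
    for sg in(1,-1):
        yd=sg*np.array([-np.sin(YAW),np.cos(YAW),0]); zd=np.array([0,0,-1.]); xd=np.cross(yd,zd)
        D=np.stack([xd,yd,zd],1); rv=np.degrees(R.from_matrix(T.T@D).as_rotvec())
        w=toworld(x,y); dv=np.array([w[0],w[1],tipz+tiplen])-p
        print('turn',rv.round(2),'slide after turn',(D.T@dv*1000).round(1),'slide now',(T.T@dv*1000).round(1))
    print('t',o['t'],'q',o['q'].round(3),'tcp',p.round(4),'F',o['contact_force'].round(1),'w',round(o['grip_width'],4), 'stand xy',tostand(p).round(4))
E
python3 - <<'E'
from h import *
goal(.0975,0,.20)
s=ctrl.snapshot('top')
for n,u,v,z in(('vial',332,228,.051),('bottle',352.5,176,.067),('dish',254,149,.014),('forc',238,203,.009)): print(n,tostand(ray(s,u,v,z)).round(3))
E
```

```text
turn [ 0.0000e+00 -1.0000e-02 -1.3742e+02] slide after turn [-205.5  630.7   31.6] slide now [ 578.1 -325.4   31.7]
turn [-0.   -0.   42.58] slide after turn [ 205.5 -630.7   31.6] slide now [ 578.1 -325.4   31.7]
t 0.5 q [-1.271  0.217  1.613  0.     1.311 -0.112] tcp [ 0.2502 -0.5727  0.4046] F [-0.3  0.2  0.2] w 0.0855 stand xy [-0.108  -0.6307]
vial [-0.035 -0.113]
bottle [ 0.09 -0.12]
dish [0.092 0.121]
forc [-0.045  0.115]
```

>>> apply_moves:
  slide:
    - [0,0,0]
    - [0,0,0]
    - [0,0,0]
    - [0,0,0]
    - [0,0,0]
    - [0,0,0]
    - [0.015,-0.045,0]
    - [0.015,-0.045,0]
    - [0.015,-0.045,0]
    - [0.015,-0.045,0]
    - [0.015,-0.045,0]
    - [0.015,-0.045,0]
  delta_rot:
    - [0,0,7.1]
    - [0,0,7.1]
    - [0,0,7.1]
    - [0,0,7.1]
    - [0,0,7.1]
    - [0,0,7.1]
    - [0,0,0]
    - [0,0,0]
    - [0,0,0]
    - [0,0,0]
    - [0,0,0]
    - [0,0,0]
  fingers: [-1,-1,-1,-1,-1,-1,-1,-1,-1,-1,-1,-1]

```text
t: 1.75
tcp_pos: [0.424, -0.3451, 0.405]
ee_rot: [3.098, -0.519, 0.001]
contact_force: [0.1, -0.7, -0.0]
grip_width: -0.0001
```

>>> apply_moves:
  slide:
    - [0.015,-0.045,0]
    - [0.015,-0.045,0]
    - [0.015,-0.045,0]
    - [0.015,-0.045,0]
    - [0.015,-0.045,0]
    - [0.015,-0.045,0]
    - [0.015,-0.045,0]
    - [0.01,-0.045,0.03]
    - [0,0,0]
    - [0,0,0]
  delta_rot:
    - [0,0,0]
    - [0,0,0]
    - [0,0,0]
    - [0,0,0]
    - [0,0,0]
    - [0,0,0]
    - [0,0,0]
    - [0,0,0]
    - [0,0,0]
    - [0,0,0]
  fingers: [-1,-1,-1,-1,-1,-1,-1,-1,-1,-1]

```text
t: 2.75
tcp_pos: [0.6469, -0.0464, 0.376]
ee_rot: [3.098, -0.515, -0.004]
contact_force: [0.0, 0.5, 0.0]
grip_width: 0.0
```

```bash
python3 -c "
from h import *
goal(.0975,0,.10)"
```

```text
turn [-2.4000e-01  1.0000e-01 -1.7989e+02] slide after turn [ -1.6   3.9 103. ] slide now [  1.9  -4.  103. ]
turn [0.06 0.16 0.11] slide after turn [  1.6  -3.9 103. ] slide now [  1.9  -4.  103. ]
t 2.75 q [-1.800e-01  2.910e-01  1.579e+00 -1.000e-03  1.275e+00  1.721e+00] tcp [ 0.6469 -0.0464  0.376 ] F [0.  0.5 0. ] w 0.0 stand xy [ 0.0959 -0.0039]
```

>>> apply_moves:
  slide:
    - [0.0015,-0.004,0.03]
    - [0,0,0.03]
    - [0,0,0.03]
    - [0,0,0]
    - [0,0,0]
    - [0,0,0]
  delta_rot:
    - [0,0,0]
    - [0,0,0]
    - [0,0,0]
    - [0,0,0]
    - [0,0,0]
    - [0,0,0]
  fingers: [-1,-1,-1,-1,-1,-1]

```text
t: 3.35
tcp_pos: [0.6507, -0.0451, 0.2904]
ee_rot: [3.098, -0.52, 0.007]
contact_force: [-0.2, 0.9, -0.1]
grip_width: 0.0001
```

```bash
python3 -c "
from h import *
goal(.0975,0,.10)
s=snap('scene','sc2.png'); cv2.imwrite('pics/sc2z.png',cv2.resize(s['image'][110:285,180:380,::-1],None,fx=3.4,fy=3.4,interpolation=cv2.INTER_CUBIC))"
```

```text
turn [-4.2000e-01  5.0000e-02  1.7992e+02] slide after turn [ 1.5  1.5 17.4] slide now [-1.6 -1.5 17.4]
turn [-0.03 -0.27 -0.08] slide after turn [-1.5 -1.5 17.4] slide now [-1.6 -1.5 17.4]
t 3.35 q [-0.177  0.384  1.63  -0.     1.124  1.727] tcp [ 0.6507 -0.0451  0.2904] F [-0.2  0.9 -0.1] w 0.0001 stand xy [ 0.099  -0.0015]
```

View pics/sc2z.png

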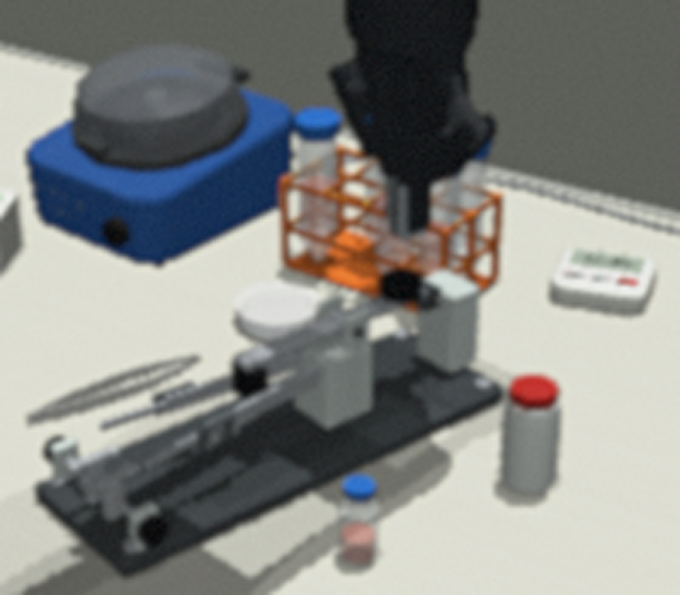

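The closed fingers, at (405,215) in the zoom, stand above the black pad at (400,285). I'll go down to just above it.

>>> apply_moves:
  slide:
    - [-0.0015,-0.0015,0.014]
    - [0,0,0.013]
    - [0,0,0]
    - [0,0,0]
    - [0,0,0]
  delta_rot:
    - [0,0,0]
    - [0,0,0]
    - [0,0,0]
    - [0,0,0]
    - [0,0,0]
  fingers: [-1,-1,-1,-1,-1]

```text
t: 3.9
tcp_pos: [0.6485, -0.0421, 0.2599]
ee_rot: [3.098, -0.518, -0.002]
contact_force: [-0.0, 0.8, -0.7]
grip_width: 0.0001
```

```bash
python3 -c "
from h import *
goal(.0975,0,.086)"
```

```text
turn [ 1.2000e-01 -3.0000e-02  1.7999e+02] slide after turn [-1.5 -0.7  0.9] slide now [1.5 0.7 0.9]
turn [ 0.02  0.07 -0.01] slide after turn [1.5 0.7 0.9] slide now [1.5 0.7 0.9]
t 3.9 q [-0.173  0.418  1.647 -0.     1.078  1.73 ] tcp [ 0.6485 -0.0421  0.2599] F [-0.   0.8 -0.7] w 0.0001 stand xy [0.096  0.0007]
```

>>> apply_moves:
  slide:
    - [0.0005,0,0.003]
    - [0,0,0.003]
    - [0,0,0.003]
    - [0,0,0]
    - [0,0,0]
  delta_rot:
    - [0,0,0]
    - [0,0,0]
    - [0,0,0]
    - [0,0,0]
    - [0,0,0]
  fingers: [-1,-1,-1,-1,-1]

```text
t: 4.4
tcp_pos: [0.6499, -0.0425, 0.2541]
ee_rot: [3.098, -0.518, 0.002]
contact_force: [-4.1, 0.9, 10.1]
grip_width: 0.0006
```

>>> apply_moves:
  slide:
    - [0,0,0.002]
    - [0,0,0]
    - [0,0,0]
  delta_rot:
    - [0,0,0]
    - [0,0,0]
    - [0,0,0]
  fingers: [-1,-1,-1]

```text
t: 4.7
tcp_pos: [0.6501, -0.0426, 0.2521]
ee_rot: [3.098, -0.518, 0.004]
contact_force: [-3.0, -0.4, 9.8]
grip_width: 0.0
```

>>> apply_moves:
  slide:
    - [0,0,0.002]
    - [0,0,0]
    - [0,0,0]
  delta_rot:
    - [0,0,0]
    - [0,0,0]
    - [0,0,0]
  fingers: [-1,-1,-1]

```text
t: 5.0
tcp_pos: [0.6503, -0.0427, 0.2501]
ee_rot: [3.098, -0.518, 0.005]
contact_force: [-1.2, -0.5, 8.5]
grip_width: 0.0004
```

>>> apply_moves:
  slide:
    - [0,0,0.002]
    - [0,0,0]
    - [0,0,0.001]
    - [0,0,0]
  delta_rot:
    - [0,0,0]
    - [0,0,0]
    - [0,0,0]
    - [0,0,0]
  fingers: [-1,-1,-1,-1]

```text
t: 5.4
tcp_pos: [0.6504, -0.0427, 0.2476]
ee_rot: [3.098, -0.518, 0.006]
contact_force: [-2.9, 0.4, 10.8]
grip_width: 0.0002
```

>>> apply_moves:
  slide:
    - [0,0,0.001]
    - [0,0,0]
    - [0,0,0]
  delta_rot:
    - [0,0,0]
    - [0,0,0]
    - [0,0,0]
  fingers: [-1,-1,-1]

```text
t: 5.7
tcp_pos: [0.6505, -0.0427, 0.2468]
ee_rot: [3.098, -0.518, 0.006]
contact_force: [-2.5, -0.6, 11.6]
grip_width: -0.0001
```

>>> apply_moves:
  slide:
    - [0,0,0.001]
    - [0,0,0]
    - [0,0,0]
  delta_rot:
    - [0,0,0]
    - [0,0,0]
    - [0,0,0]
  fingers: [-1,-1,-1]

```text
t: 6.0
tcp_pos: [0.6505, -0.0427, 0.2463]
ee_rot: [3.098, -0.518, 0.006]
contact_force: [-3.1, 0.5, 14.1]
grip_width: -0.0005
```

>>> apply_moves:
  slide:
    - [0,0,0.001]
    - [0,0,0]
    - [0,0,0]
  delta_rot:
    - [0,0,0]
    - [0,0,0]
    - [0,0,0]
  fingers: [-1,-1,-1]

```text
t: 6.3
tcp_pos: [0.6506, -0.0427, 0.2462]
ee_rot: [3.098, -0.518, 0.005]
contact_force: [-4.4, 0.7, 16.3]
grip_width: -0.0002
```

>>> apply_moves:
  slide:
    - [0,0,0.001]
    - [0,0,0]
    - [0,0,0]
  delta_rot:
    - [0,0,0]
    - [0,0,0]
    - [0,0,0]
  fingers: [-1,-1,-1]

```text
t: 6.6
tcp_pos: [0.6511, -0.0428, 0.2458]
ee_rot: [3.098, -0.518, 0.008]
contact_force: [-4.5, -0.2, 17.9]
grip_width: 0.0
```

```bash
python3 -c "
from h import *
s=snap('scene','sc3.png'); cv2.imwrite('pics/sc3z.png',cv2.resize(s['image'][160:285,180:350,::-1],None,fx=4.6,fy=4.6,interpolation=cv2.INTER_CUBIC))
goal(.0975,0,.072)"
```

```text
turn [-4.6000e-01  3.0000e-02  1.7999e+02] slide after turn [ 1.2 -0.8  0.9] slide now [-1.2  0.8  0.9]
turn [-0.02 -0.3  -0.01] slide after turn [-1.2  0.8  0.9] slide now [-1.2  0.8  0.9]
t 6.65 q [-1.730e-01  4.400e-01  1.648e+00 -1.000e-03  1.049e+00  1.729e+00] tcp [ 0.6511 -0.0428  0.2459] F [-4.8  0.1 16.9] w -0.0001 stand xy [0.0987 0.0008]
```

View pics/sc3z.png

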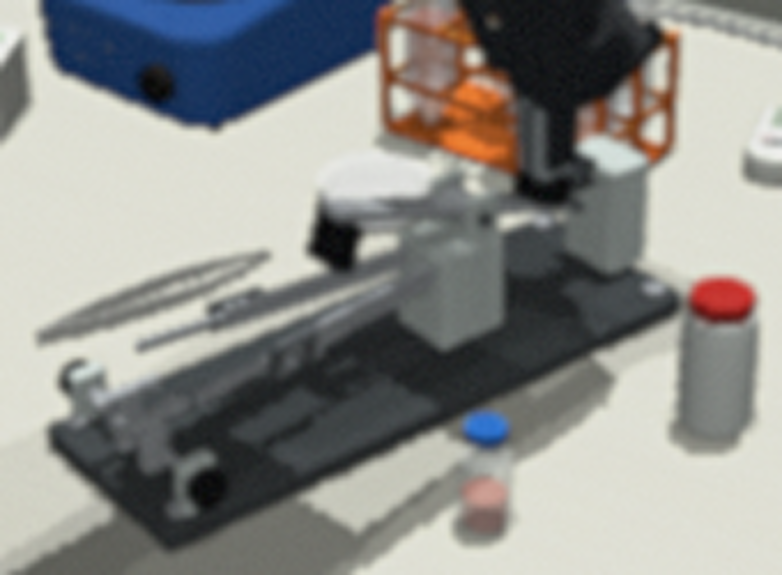

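>>> apply_moves:
  slide:
    - [0,0,0.0015]
    - [0,0,0]
    - [0,0,0.0015]
    - [0,0,0]
    - [0,0,0]
    - [0,0,0]
  delta_rot:
    - [0,0,0]
    - [0,0,0]
    - [0,0,0]
    - [0,0,0]
    - [0,0,0]
    - [0,0,0]
  fingers: [-1,-1,-1,-1,-1,-1]

```text
t: 7.25
tcp_pos: [0.6522, -0.043, 0.2451]
ee_rot: [3.098, -0.518, 0.014]
contact_force: [-5.7, -0.3, 24.3]
grip_width: 0.0001
```

Force is now rising without motion, so I take this as the hard stop. I'll release straight up.

>>> apply_moves:
  slide:
    - [0,0,-0.004]
    - [0,0,-0.005]
    - [0,0,-0.006]
    - [0,0,-0.01]
    - [0,0,-0.015]
    - [0,0,-0.02]
    - [0,0,0]
  delta_rot:
    - [0,0,0]
    - [0,0,0]
    - [0,0,0]
    - [0,0,0]
    - [0,0,0]
    - [0,0,0]
    - [0,0,0]
  fingers: [-1,-1,-1,-1,-1,-1,-1]

```text
t: 7.95
tcp_pos: [0.6507, -0.0426, 0.3014]
ee_rot: [3.098, -0.518, 0.011]
contact_force: [1.1, 1.3, 0.7]
grip_width: 0.0003
```

```bash
python3 -c "
from h import *
s=snap('scene','sc4.png'); cv2.imwrite('pics/sc4z.png',cv2.resize(s['image'][160:285,180:350,::-1],None,fx=4.6,fy=4.6,interpolation=cv2.INTER_CUBIC))
goal(-.061,0,.15)"
```

```text
turn [-3.9000e-01  6.0000e-02  1.7998e+02] slide after turn [158.7  -0.8 -23.2] slide now [-158.6    0.8  -23.9]
turn [-0.04 -0.25 -0.02] slide after turn [-158.7    0.8  -23.2] slide now [-158.6    0.8  -23.9]
t 8.0 q [-0.173  0.372  1.626 -0.     1.139  1.73 ] tcp [ 0.6501 -0.0425  0.2998] F [-0.3  0.3 -0.3] w 0.0001 stand xy [0.0977 0.0008]
```

View pics/sc4z.png

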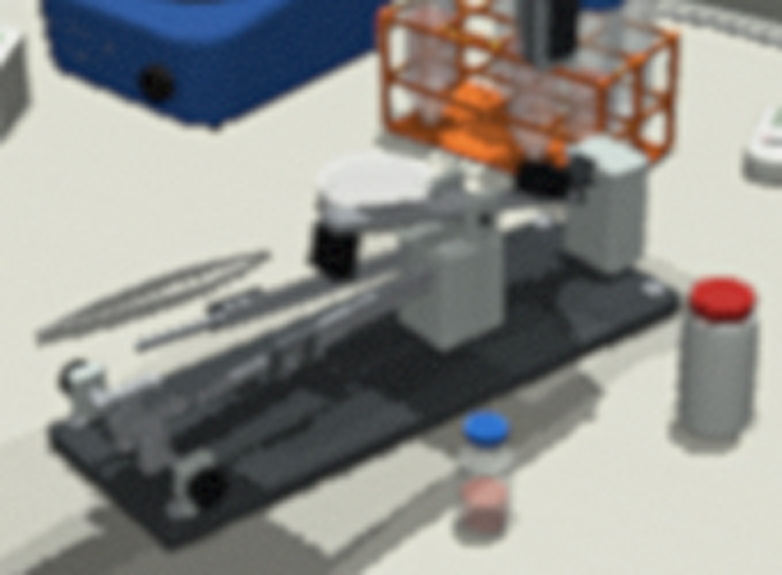

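The release check shows the lever is caught: the pad stays low at (540,180) and the block stays raised at (335,248). Moving to the tweezers, fingers partly open.

>>> apply_moves:
  slide:
    - [-0.04,0,0]
    - [-0.04,0,0]
    - [-0.04,0,0]
    - [-0.04,0,0]
    - [0,0,0]
    - [0,0,0]
    - [0,0,0]
  delta_rot:
    - [0,-0.2,0]
    - [0,0,0]
    - [0,0,0]
    - [0,0,0]
    - [0,0,0]
    - [0,0,0]
    - [0,0,0]
  fingers: [0.5,0.5,0.5,0.5,0.5,0.5,0.5]

```text
t: 8.7
tcp_pos: [0.499, 0.0094, 0.2982]
ee_rot: [-3.098, 0.519, 0.003]
contact_force: [-0.8, -0.8, 0.9]
grip_width: 0.0642
```

```bash
python3 -c "
from h import *
goal(-.062,0,.036)
s=snap('top','t5.png'); cv2.imwrite('pics/t5z.png',cv2.resize(np.clip(s['image'][130:275,235:335,::-1]*1.6,0,255).astype(np.uint8),None,fx=4,fy=4,interpolation=cv2.INTER_CUBIC))
goal(-.062,0,.036)"
```

```text
turn [1.6000e-01 2.0000e-02 1.7997e+02] slide after turn [-0.1 -0.8 89.2] slide now [ 0.3  0.8 89.2]
turn [-0.02  0.1  -0.03] slide after turn [ 0.1  0.8 89.2] slide now [ 0.3  0.8 89.2]
t 8.7 q [-1.220e-01  7.100e-02  1.993e+00  1.000e-03  1.079e+00  1.780e+00] tcp [0.499  0.0094 0.2982] F [-0.8 -0.8  0.9] w 0.0642 stand xy [-0.0621  0.0008]
turn [1.4000e-01 3.0000e-02 1.7995e+02] slide after turn [ 0.2 -0.7 89.4] slide now [-0.1  0.8 89.4]
turn [-0.02  0.09 -0.05] slide after turn [-0.2  0.7 89.4] slide now [-0.1  0.8 89.4]
t 8.75 q [-1.220e-01  7.200e-02  1.993e+00  1.000e-03  1.079e+00  1.780e+00] tcp [0.4993 0.0093 0.2984] F [0.4 0.2 0.4] w 0.0643 stand xy [-0.0618  0.0007]
```

View pics/t5z.png

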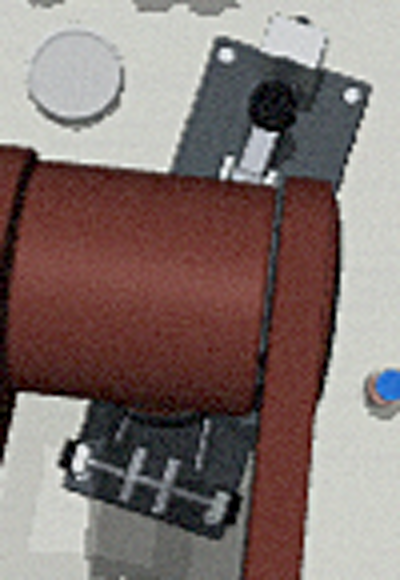

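Tips are visible at (125,430) and (205,460), clear of the wrist. Descending with 64 mm opening.

>>> apply_moves:
  slide:
    - [0,0.001,0.02]
    - [0,0,0.02]
    - [0,0,0.02]
    - [0,0,0.015]
    - [0,0,0.01]
    - [0,0,0.005]
    - [0,0,0]
    - [0,0,0]
  delta_rot:
    - [0,0,0]
    - [0,0,0]
    - [0,0,0]
    - [0,0,0]
    - [0,0,0]
    - [0,0,0]
    - [0,0,0]
    - [0,0,0]
  fingers: [0.5,0.5,0.5,0.5,0.5,0.5,0.5,0.5]

```text
t: 9.55
tcp_pos: [0.4981, 0.0087, 0.2085]
ee_rot: [-3.098, 0.519, 0.003]
contact_force: [-0.3, 0.3, 0.2]
grip_width: 0.0644
```

```bash
python3 -c "
from h import *
goal(-.062,0,.034)
s=snap('scene','sc6.png'); cv2.imwrite('pics/sc6z.png',cv2.resize(s['image'][160:285,180:350,::-1],None,fx=4.6,fy=4.6,interpolation=cv2.INTER_CUBIC))"
```

```text
turn [2.0000e-01 3.0000e-02 1.7997e+02] slide after turn [-0.8  0.2  1.5] slide now [ 0.8 -0.2  1.5]
turn [-0.02  0.13 -0.03] slide after turn [ 0.8 -0.2  1.5] slide now [ 0.8 -0.2  1.5]
t 9.55 q [-1.240e-01  2.190e-01  2.033e+00  1.000e-03  8.930e-01  1.778e+00] tcp [0.4981 0.0087 0.2085] F [-0.3  0.3  0.2] w 0.0644 stand xy [-0.0628 -0.0002]
```

View pics/sc6z.png

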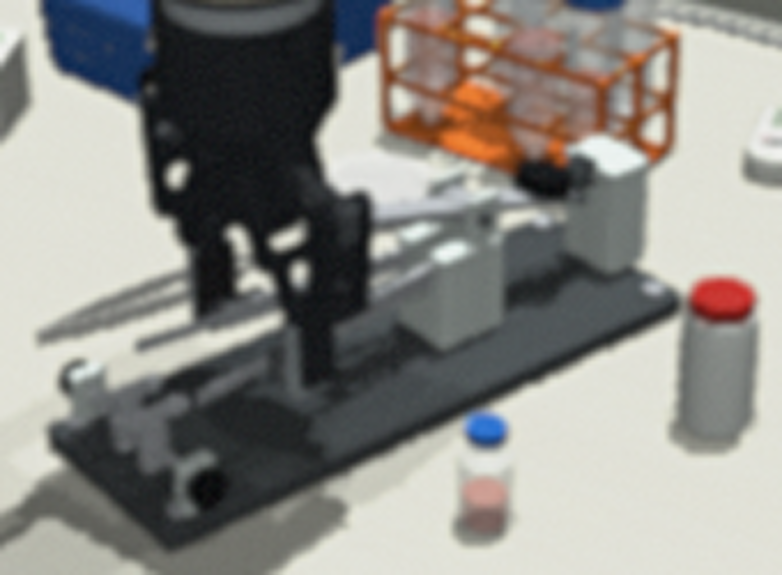

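Fingers straddle both arms. Closing in stages: first to about 36 mm.

>>> apply_moves:
  slide:
    - [0,0,0]
    - [0,0,0]
    - [0,0,0]
    - [0,0,0]
    - [0,0,0]
    - [0,0,0]
    - [0,0,0]
  delta_rot:
    - [0,0,0]
    - [0,0,0]
    - [0,0,0]
    - [0,0,0]
    - [0,0,0]
    - [0,0,0]
    - [0,0,0]
  fingers: [0.3,0.15,0.1,0.05,-0.05,-0.1,-0.16]

```text
t: 10.3
tcp_pos: [0.4977, 0.0088, 0.2083]
ee_rot: [-3.098, 0.519, 0.004]
contact_force: [-0.4, 0.4, 4.6]
grip_width: 0.0364
```

>>> apply_moves:
  slide:
    - [0,0,0]
    - [0,0,0]
    - [0,0,0]
  delta_rot:
    - [0,0,0]
    - [0,0,0]
    - [0,0,0]
  fingers: [-0.16,-0.16,-0.16]

```text
t: 10.6
tcp_pos: [0.4977, 0.0088, 0.2081]
ee_rot: [-3.098, 0.519, 0.004]
contact_force: [0.3, -0.6, 5.5]
grip_width: 0.0355
```

```bash
cat > look.py <<'E'
from h import *
import sys
ss=[ctrl.snapshot('top') for _ in range(3)]
im=np.mean([a['image'].astype(float) for a in ss],0)
c=np.clip(im[:,:,::-1]*2,0,255).astype(np.uint8)[215:270,242:305]
cv2.imwrite('pics/'+sys.argv[1],cv2.resize(c,None,fx=11,fy=11,interpolation=cv2.INTER_CUBIC))
np.save('cur.npy',im)
goal(-.062,0,.034)
E
python3 look.py b7.png
```

```text
turn [2.3000e-01 2.0000e-02 1.7998e+02] slide after turn [-1.2  0.3  1.1] slide now [ 1.2 -0.3  1.1]
turn [-0.01  0.15 -0.02] slide after turn [ 1.2 -0.3  1.1] slide now [ 1.2 -0.3  1.1]
t 10.75 q [-1.240e-01  2.180e-01  2.033e+00  1.000e-03  8.920e-01  1.778e+00] tcp [0.4977 0.0088 0.2081] F [0.8 1.1 5.4] w 0.0358 stand xy [-0.0632 -0.0003]
```

View pics/b7.png

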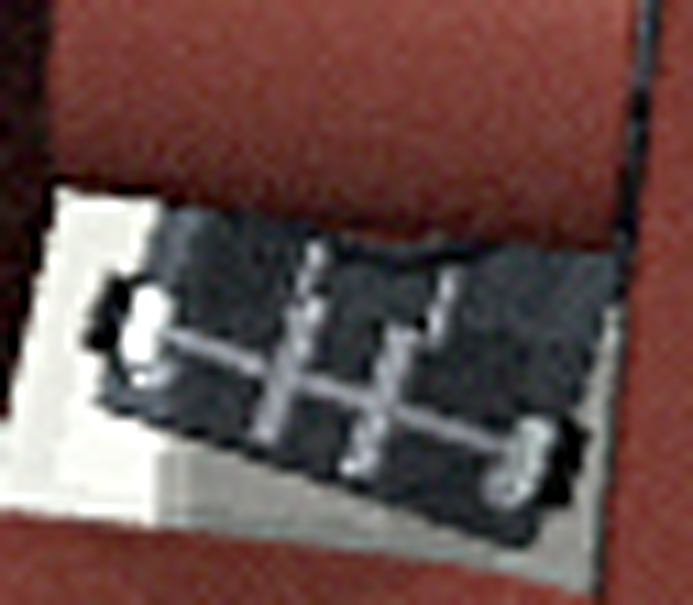

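Run:
```python
from h import *
s=ctrl.snapshot('top')
def b(x,y,z,u0=242,v0=215): return tostand(ray(s,(x+.5)/11-.5+u0,(y+.5)/11-.5+v0,z))*1000
for q in((318,248),(303,300),(450,275),(437,338)): print(q,b(*q,.053).round(1))
# profiles across stand y at given stand x, at height z, print brightness
im=np.load('cur.npy').mean(2).astype(np.float32); im0=np.load('avg.npy').mean(2).astype(np.float32)
ys=np.arange(-24,24.1,1)
for nm,I,xs,z in(('now tips',im,(-.098,-.1005,-.103,-.1055),.053),('now blade',im,(-.116,-.118,-.13,-.133,-.136),.043),('orig blade',im0,(-.112,-.115,-.118,-.13,-.133,-.136),.043)):
    for x in xs:
        uv=np.array([proj(s,[*toworld(x,y/1000),z]) for y in ys],np.float32)
        p=cv2.remap(I,uv[:,:1],uv[:,1:],cv2.INTER_CUBIC).ravel()
        r=[]
        for sg in(1,-1):
            k=(sg*ys>3)&(sg*ys<22); w=np.clip(p[k]-np.median(p[k])-8,0,None)
            pk=ys[k][np.argmax(w)]; kk=abs(ys[k]-pk)<5; r.append((ys[k][kk]*w[kk]).sum()/w[kk].sum())
        print(nm,x,np.round(r,1),p.round()[::2].astype(int))
```

```text
(318, 248) [-98.2  11.6]
(303, 300) [-109.2   11.1]
(450, 275) [-94.8 -15.8]
(437, 338) [-107.8  -17.4]
now tips -0.098 [ 12.1 -16.2] [28 22 22 50 92 36 19 30 27 19 15 16 17 17 10  5 13 41 77 42 16 17 20 19
 18]
now tips -0.1005 [ 11.5 -16.2] [27 32 25 42 64 35 26 26 29 30 26 30 24 31 31 20 25 61 90 30 25 22 23 24
 21]
now tips -0.103 [ 11.7 -15.8] [29 27 21 46 85 57 25 29 28 27 28 28 26 30 29 28 25 45 63 37 25 14 20 15
 16]
now tips -0.1055 [ 12.1 -16.5] [18 18 26 56 95 16 10 22 21 23 31 31 32 26 25 24 12 37 80 39 15 21 18 18
 23]
now blade -0.116 [10.2 -9.9] [23 24 25 20 21 39 71 79 75 35 17 26 23 24 15 27 61 79 67 23 20 29 25 26
 27]
now blade -0.118 [ 9.5 -9.7] [21 19 21 17 19 34 62 80 80 27 12 24 22 23 19 36 83 92 59 23 17 25 24 24
 29]
now blade -0.13 [ 10.3 -10.1] [20 17 19 20 24 37 75 79 71 33 13 20 23 21 17 24 56 82 69 22 17 25 21 18
 18]
now blade -0.133 [10.2 -9.9] [24 23 24 25 18 34 64 78 71 24 22 28 25 20 25 32 59 78 65 38 17 24 31 26
 24]
now blade -0.136 [ 10.4 -10.6] [18 24 24 23 27 44 84 85 59 29 20 28 30 27 20 29 58 84 75 29 20 28 25 23
 23]
orig blade -0.112 [10.2 -9.9] [ 48  41  44  48  34  50 102 133 108  43  41  47  45  44  39  53 110 132
 114  70  36  24  31  40  38]
orig blade -0.115 [ 10.5 -10. ] [ 44  48  48  36  21  50 112 129 110  61  39  47  48  46  22  31  91 126
 126  53  23  26  35  44  44]
orig blade -0.118 [10.  -9.7] [ 47  43  47  46  30  40  98 129 118  47  33  46  45  38  12  42 110 136
 105  53  43  41  42  47  46]
orig blade -0.13 [ 10.4 -10. ] [ 43  42  42  38  31  58 114 125 113  59  29  36  44  40  11  25  88 134
 117  45  29  37  27  28  37]
orig blade -0.133 [10.5 -9.8] [ 46  47  48  45  37  50  95 131 112  44  39  46  48  48  36  38  89 125
 110  68  41  47  48  46  46]
orig blade -0.136 [ 10.5 -10.2] [ 44  45  47  41  37  56 119 133 106  58  41  50  50  48  22  25  92 136
 126  49  30  47  44  46  45]
```

Blades sit at y = ±10.1 mm. The tips are at +11.9 and −16.2 mm, so the grip is about 1.5 mm off centre. I'll shift it and close further.

>>> apply_moves:
  slide:
    - [0,-0.0005,-0.001]
    - [0,-0.0005,0]
    - [0,-0.0005,0]
    - [0,0,0]
    - [0,0,0]
    - [0,0,0]
    - [0,0,0]
  delta_rot:
    - [0,0,0]
    - [0,0,0]
    - [0,0,0]
    - [0,0,0]
    - [0,0,0]
    - [0,0,0]
    - [0,0,0]
  fingers: [-0.16,-0.18,-0.2,-0.22,-0.24,-0.26,-0.26]

```text
t: 11.5
tcp_pos: [0.4979, 0.0102, 0.2089]
ee_rot: [-3.098, 0.519, 0.005]
contact_force: [3.5, -1.3, 0.5]
grip_width: 0.0316
```

```bash
python3 look.py b8.png
cat > meas.py <<'E'
from h import *
s=ctrl.snapshot('top')
im=np.load('cur.npy').mean(2).astype(np.float32)
ys=np.arange(-24,24.1,.5)
for nm,xs,z in(('tips',np.arange(-.096,-.107,-.0015),.053),('blade',(-.114,-.116,-.118,-.13,-.133,-.136),.043)):
    A=[]
    for x in xs:
        uv=np.array([proj(s,[*toworld(x,y/1000),z]) for y in ys],np.float32)
        p=cv2.remap(im,uv[:,:1],uv[:,1:],cv2.INTER_LINEAR).ravel(); r=[]
        for sg in(1,-1):
            k=(sg*ys>3)&(sg*ys<22); w=np.clip(p[k]-np.median(p[k])-8,0,None)
            pk=ys[k][np.argmax(w)]; kk=abs(ys[k]-pk)<5; r.append((ys[k][kk]*w[kk]).sum()/w[kk].sum())
        A.append(r)
    print(nm,np.round(A,1).tolist(),'median',np.median(A,0).round(2))
E
python3 meas.py
```

```text
turn [  0.28   0.   179.98] slide after turn [-1.4 -1.2  1.9] slide now [1.4 1.2 1.9]
turn [-0.    0.18 -0.02] slide after turn [1.4 1.2 1.9] slide now [1.4 1.2 1.9]
t 11.65 q [-1.210e-01  2.180e-01  2.032e+00  1.000e-03  8.940e-01  1.781e+00] tcp [0.4979 0.0103 0.2089] F [ 2.7 -1.3 -0.5] w 0.0317 stand xy [-0.0634  0.0012]
tips [[11.0, -11.7], [nan, -11.6], [10.5, -11.9], [11.3, -12.1], [11.1, -12.0], [10.9, -11.5], [11.0, -11.6], [11.3, -11.8]] median [   nan -11.72]
blade [[10.5, -10.3], [10.1, -10.1], [9.6, -9.9], [10.4, -10.2], [10.2, -10.0], [10.5, -10.5]] median [ 10.31 -10.11]meas.py:12: RuntimeWarning: invalid value encountered in scalar divide
  pk=ys[k][np.argmax(w)]; kk=abs(ys[k]-pk)<5; r.append((ys[k][kk]*w[kk]).sum()/w[kk].sum())
```

View pics/b8.png

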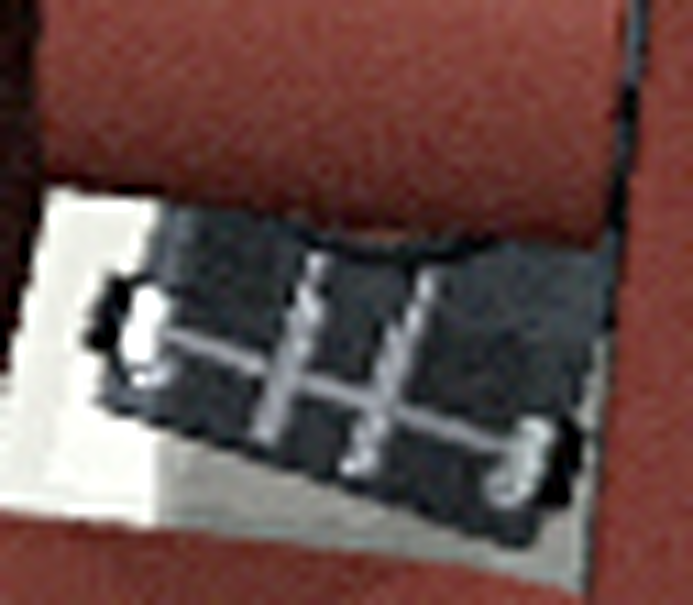

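Tips are at +11.0 and −11.8 mm against blades at ±10.2. Final trim: 1.7 mm less opening and a 0.3 mm shift.

>>> apply_moves:
  slide:
    - [0,-0.0003,0]
    - [0,0,0]
    - [0,0,0]
    - [0,0,0]
    - [0,0,0]
  delta_rot:
    - [0,0,0]
    - [0,0,0]
    - [0,0,0]
    - [0,0,0]
    - [0,0,0]
  fingers: [-0.28,-0.3,-0.3,-0.3,-0.3]

```text
t: 12.2
tcp_pos: [0.498, 0.0106, 0.209]
ee_rot: [-3.098, 0.519, 0.005]
contact_force: [1.6, -0.7, 1.4]
grip_width: 0.03
```

```bash
python3 look.py b9.png; python3 meas.py 2>/dev/null; python3 -c "
from h import *
s=snap('scene','sc9.png'); cv2.imwrite('pics/sc9z.png',cv2.resize(s['image'][160:285,180:350,::-1],None,fx=4.6,fy=4.6,interpolation=cv2.INTER_CUBIC))"
```

```text
turn [3.0000e-01 1.0000e-02 1.7998e+02] slide after turn [-1.5 -1.5  2. ] slide now [1.5 1.5 1.9]
turn [-0.    0.19 -0.02] slide after turn [1.5 1.5 2. ] slide now [1.5 1.5 1.9]
t 12.35 q [-1.200e-01  2.180e-01  2.032e+00  1.000e-03  8.950e-01  1.782e+00] tcp [0.498  0.0106 0.209 ] F [ 2.6 -0.4  0.8] w 0.0303 stand xy [-0.0635  0.0015]
tips [[nan, -10.6], [18.7, -10.4], [9.2, -10.0], [10.2, -10.2], [10.5, -10.5], [10.4, -10.5], [10.2, -10.4], [10.2, -9.9]] median [   nan -10.37]
blade [[10.6, -10.2], [10.2, -9.9], [9.6, -9.8], [10.3, -10.1], [10.3, -10.1], [10.5, -10.5]] median [ 10.3  -10.12]
```

View pics/b9.png

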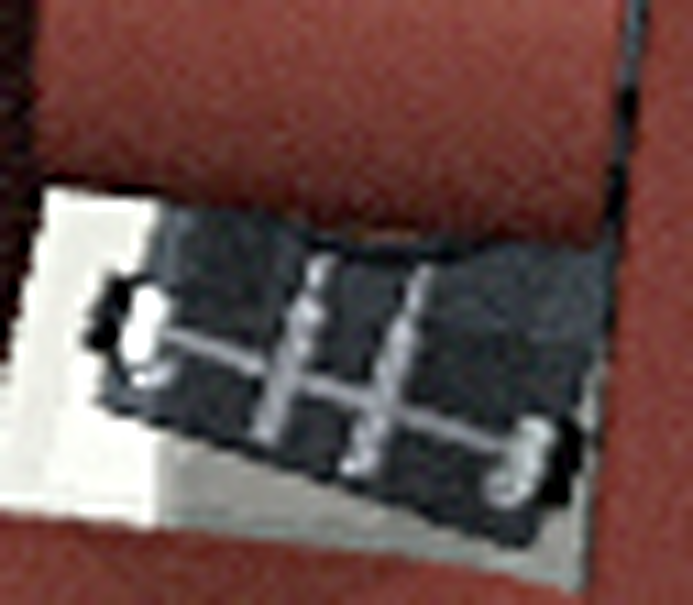

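View pics/sc9z.png

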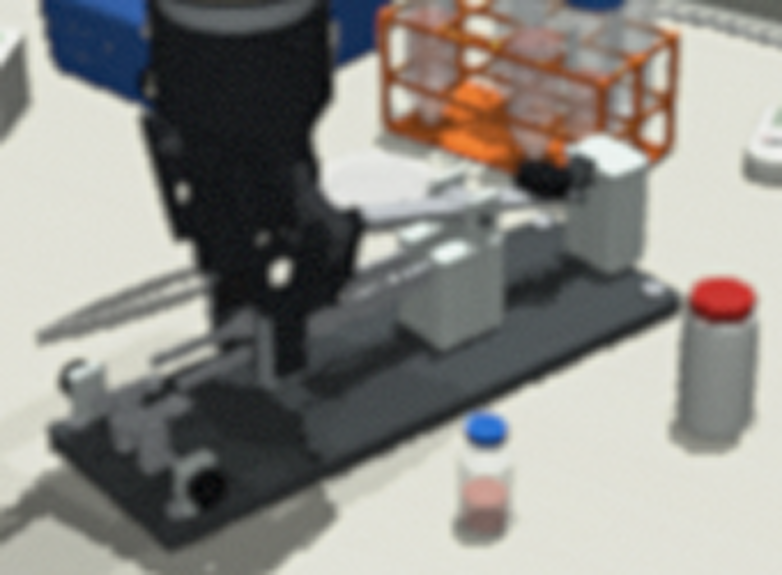

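Both tips are in line with their blades to within about 0.3 mm, and the pad is still caught. One steadiness check, then I'll hand in.

>>> apply_moves:
  slide:
    - [0,0,0]
    - [0,0,0]
    - [0,0,0]
    - [0,0,0]
    - [0,0,0]
    - [0,0,0]
  delta_rot:
    - [0,0,0]
    - [0,0,0]
    - [0,0,0]
    - [0,0,0]
    - [0,0,0]
    - [0,0,0]
  fingers: [-0.3,-0.3,-0.3,-0.3,-0.3,-0.3]

```text
t: 13.05
tcp_pos: [0.498, 0.0106, 0.2089]
ee_rot: [-3.098, 0.519, 0.005]
contact_force: [2.2, -1.6, 1.9]
grip_width: 0.0299
```

```bash
python3 look.py b10.png; python3 meas.py 2>/dev/null; python3 -c "
from h import *
print(ctrl.job_done())"
```

```text
turn [3.0000e-01 1.0000e-02 1.7998e+02] slide after turn [-1.4 -1.5  1.9] slide now [1.5 1.5 1.9]
turn [-0.    0.19 -0.02] slide after turn [1.4 1.5 1.9] slide now [1.5 1.5 1.9]
t 13.2 q [-1.200e-01  2.180e-01  2.032e+00  1.000e-03  8.950e-01  1.782e+00] tcp [0.498  0.0106 0.2089] F [ 1.6 -0.1  3.1] w 0.0299 stand xy [-0.0634  0.0015]
tips [[nan, -10.6], [19.4, -10.4], [9.4, -10.0], [10.3, -10.2], [10.5, -10.5], [10.3, -10.5], [10.1, -10.4], [10.1, -9.9]] median [  nan -10.4]
blade [[10.5, -10.3], [10.1, -10.0], [9.5, -9.8], [10.4, -10.2], [10.2, -10.1], [10.4, -10.4]] median [ 10.3  -10.14]
the job is handed in; nothing more can be done
None
```

The lever is caught and the block is lifted out. I handed the job in at about 13 s with both tips held over their index blades; no verdict was reported.

- **Lever:** I pressed the pad straight down with closed fingers, up to about 24 N, where it stopped moving, and then let go. Later pictures showed the pad still low and the block still raised.
- **Tip gap:** I squeezed the finger pads in stages, moving the grip about 2 mm sideways partway through. The last picture put the tips at about y = +10.2 and −10.4 mm and the blades at +10.3 and −10.1 mm. That agrees to about 0.3 mm.
- **Steadiness:** Holding for the last 0.85 s, the opening read 29.9 to 30.3 mm and the tips did not visibly move. The wrist force was about 3 N.
- **Blades and loose things:** The blades measured within about 0.3 mm of where they started. The vial, bottle, dish and forceps looked unmoved, but I only judged those by eye.

Two readings disagreed:
- **Left tip:** The picture lines nearest the gripper body gave bad values, so the left tip figure uses only the lines near the end of the arm.
- **Grip centre:** The measured arm position was 1.5 mm off the stand's middle line when the tips were centred. I took this as calibration error and went by the picture.

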